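Unclamp the sample carrier and hold it up level

ROBOT

A 7-joint arm with a two-finger parallel gripper is mounted at the origin on the work surface. World frame = base frame: x ahead of the robot, y to its left, z up, the work surface at z = 0. Lengths are in m, angles in rad, forces in N, time in s.
With the tool pointing down it reaches from about 0.375 to 0.925 m from the base axis. Payload 3.1 kg.
Tool frame: the origin (TCP) lies between the finger pads; the fingertips stand 19 mm ahead of it and the grasp point (between the pads) is the TCP; z points along the fingers, y is the line along which they close (so a half turn about z gives the same grasp; the last joint's range is limited). The gripper opens to 85 mm and grips with 20 to 120 N. Pads are 22 mm wide; open, the fingers measure 114 mm over their backs; the gripper's body (76 mm by 85 mm) begins 54 mm behind the grasp point. The pads swing forward as they close: fully open they stand 13 mm farther back than shut.
Start: joints at [-0.098, 0.383, 0.044, 1.598, -0.018, 1.161, -0.05], TCP at [0.65, 0, 0.25] pointing down, gripper open.
Joint ranges: [-2.61, 2.61], [-0.41, 2.15], [-1.48, 1.57], [0, 2.5], [-1.57, 4.71], [0.05, 1.97], [-2.85, 2.85]. Speed limits (rad/s): [2.79, 2.79, 3.14, 3.14, 3.14, 3.14, 3.14].

INTERFACE

Orientations are given as a unit quaternion [x, y, z, w].
In Python, from bench import move_ptp, movel, move_j, move_gripper, pause, inverse_kinematics, read_camera, camera_params, MotionError, sign_off, look_for, tip_of, read_time_s, read_qpos, read_joint_vel, read_effort, read_eef_pos, read_tcp_rot, read_ft_force, read_ft_torque, read_finger_gap, read_grasp_force gives the robot as it stands. Calls block until the motion is done:
- move_ptp(position, orientation): joint-space move of the TCP to a pose.
- movel(position, orientation=None, speed=0.15): straight line of the TCP; orientation=None keeps the orientation; speed is the mean speed in m/s.
- move_j(angles): joint-space move.
- move_gripper(opening, effort=None): finger opening in m; effort is the grip in N (None keeps the last); returns when the fingers have stopped.
- pause(seconds).
- inverse_kinematics(position, orientation): joint angles nearest the present ones, or None.
- read_camera(name): name is "scene" or "side" or "wrist"; returns the picture (384x512x3 uint8, red, green, blue); there is no depth.
- camera_params(name): a dict with "K" (3x3 intrinsics, pixels), "camera_from_world" (4x4, takes a point from world to camera coordinates). Camera axes: x right, y down, z forward; pixel columns grow to the right and rows downward; lengths in m; the calibration is good to about 2 mm. A picture is of the moment at which its call begins: read the wrist's pose just before it. camera_params takes no time and is no camera call; for the wrist camera it gives the pose at the moment of the call.
A pose or a line that the arm cannot do raises MotionError and nothing moves.
- sign_off(): hands the job in; it is judged then, once.
Trained networks look in the newest picture that a camera, given by its name, has taken for a name from the list of things; names that differ only in an ending like _2 or _b are one class to them, and where a whole thing is asked for, a point or a joint stands for the part that bears it (a point fixed in the world has none). Each returns a list of dicts, best first, with "confidence" (0 to 1); they miss things now and then, are a little off and sometimes report something else, mostly with a low value. They report only what shows in the picture. A call takes as long as a camera call. They do not tell look-alikes from the thing itself.
- look_for(camera, name): "at" ([column, row] in pixels, amid what is visible of it).
- tip_of(camera, name): "at" ([column, row] in pixels: a listed point, or the origin of a listed thing).
Readings, each from a call of its own:
- read_time_s(): time.
- read_qpos(): joint angles.
- read_joint_vel(): joint speeds.
- read_effort(): joint torques, N m.
- read_eef_pos(): TCP position.
- read_tcp_rot(): TCP orientation.
- read_ft_force(): force on the tool from outside, world axes, zero at the start.
- read_ft_torque(): the same for the moment, N m.
- read_finger_gap(): finger opening in m.
- read_grasp_force(): force on a finger pad.
Only numpy, scipy, OpenCV 4.12 (cv2) and the standard library are available. Lean on these libraries where they do the work, as an engineer would, in place of code of your own. Each camera call takes 0.05 s, during which the arm holds its last target. There are 200 camera calls.

TASK

Turn the black knob of the swing clamp clockwise (seen from above) until its steel finger has swung well clear of the tray, about against its stop, then take the two-jar carrier by its wooden handle and lift it at least 10 cm off its dock, keeping it level all the way with both jars standing in it. Finish while still holding it there in the air over the dock, steady and level: do not put it down or let go. Leave the bowl, the glass and the tub beside the dock alone.

Things in the scene. Friction and masses are not known exactly. Their poses are not given: they have to be found in the camera images.
- dock: Fixed wooden board 230 x 220 x 12 mm on the table on which the carrier stands, between 6 mm high strips with 2 mm play (strips at the carrier's two ends and at its +y side). Origin on the table under the middle of the docked carrier; z up; x along the carrier's length; the clamp stands on the board's -y side. Position and yaw vary.
- clamp (a joint): Angle (rad) of the swing clamp, about a vertical axis at x 0, y -77 mm in the dock's frame. 0: finger points straight over the tray (along the dock's +y) and holds it down; grows as it is turned clockwise from above; past 0.9 the finger is off the tray; end stop at 1.4. Starts locked, between 0 and 0.3. Stays where left; turning takes about 0.06 N m.
- clamp_grip (a point): Centre of the clamp's black bar-shaped knob, on the clamp's axis, 92 mm above the table. The bar is 46 mm long (along this point's y, the same way as the finger points), 12 mm thick (along x) and 26 mm tall, on a steel stem 16 mm in diameter. Below, 19 to 27 mm above the table, a flat steel finger 12 mm wide reaches 42 mm from the axis.
- carrier_grip (a point): Centre of the carrier's wooden handle bar: 80 mm long (along this point's x), 14 mm thick (along y), 18 mm tall; z is the carrier's up. It stands 105 mm above the underside of the tray, 117 mm above the table when docked, on a flat upright 24 mm long and 6 mm thick.
- carrier: Loose steel carrier of about 0.3 kg, with its two jars about 0.55 kg: tray 160 x 90 x 5 mm with two rings 62 mm wide and 14 mm high, centred 46 mm either side of the handle along x, each holding a jar. Origin at the centre of the tray's underside, x along the length, z up.
- jar_tall_mid (a point): Middle of the taller brown glass jar, 52 mm in diameter, 60 mm tall, about 0.15 kg, loose in one of the carrier's rings (either end).
- jar_short_mid (a point): Middle of the shorter brown glass jar, 52 mm in diameter, 44 mm tall, about 0.10 kg, loose in the other ring.
- bowl: Bystander: steel bowl 120 mm wide, 40 mm high, beside the dock. Origin at the centre of its underside.
- glass: Bystander: stemmed glass 70 mm wide, 140 mm high, beside the dock on the clamp's side. Origin at the centre of its foot.
- tub: Bystander: lidded blue plastic tub 138 x 108 x 78 mm near the dock. Origin at the centre of its underside.
There are look-alikes about, which are no part of the job. Leave any green or purple look-alike of the part that bears jar_short_mid alone.

How it is judged:
On the way, in this order (a step that is already met when the one before it is completed fails the run):
1. the clamp is turned clear of the tray (over 1.1 rad) (value of joint clamp above 1.1 rad), for 0.2 s.
2. the carrier is lifted clear (95 mm) off the dock by the gripper, level and steady (z of carrier_grip in the frame of dock above 0.212 m and angle between carrier_grip's own z axis and vertical below 0.1 rad and linear speed of carrier below 0.04 m/s and contact force between carrier and the fingers above 2 N and contact force between carrier and dock below 0.1 N), for 0.3 s.
At the end, for the whole second after the job is handed in: The gripper holds the carrier 95 mm or more above its docked height, within 80 mm of over its dock, tilted under 0.10 rad, still (40 mm/s, 0.2 rad/s), off dock and clamp; both jars stand in their rings; clamp open past 1.0 rad; bowl, glass, tub within 30 mm of their start (all of step 2 and angular speed of carrier below 0.2 rad/s and horizontal distance between carrier_grip and dock below 0.08 m and value of joint clamp above 1 rad and horizontal distance between each of jar_tall_mid, jar_short_mid and carrier_grip below 0.06 m and z of jar_tall_mid in the frame of carrier between 0.015 and 0.045 m and angle between each of jar_tall_mid, jar_short_mid's own z axis and vertical below 0.2 rad and z of jar_short_mid in the frame of carrier between 0.015 and 0.045 m and distance of each of bowl, glass, tub from where it was at the start of the episode below 0.03 m); the arm keeps its last pose, push and grip.
It fails at once if the carrier is tipped more than 0.3 rad (angle between carrier_grip's own z axis and vertical above 0.3 rad).
It fails at once if the bowl is pushed more than 30 mm (distance of bowl from where it was at the start of the episode above 0.03 m).
It fails at once if the glass is pushed more than 30 mm (distance of glass from where it was at the start of the episode above 0.03 m).
It fails at once if the tub is pushed more than 30 mm (distance of tub from where it was at the start of the episode above 0.03 m).
It also fails if it takes over 54 s, if anything falls off the work surface, if the arm or the gripper's body presses on something with over 40 N, if the wrist force passes 120 N, or if a joint passes its speed limit or range.

## Working session

There is one attempt and no reset: what is moved stays moved. The work goes in short steps, each a Python script; the robot and the scene stay as the last script left them, time stands still between calls to the robot, and variables do not carry over. Pictures are saved under pics/ and viewed, at most 10 in all, crops included, and the job is handed in when it is done.

```bash
mkdir -p pics; ls
cat > h.py <<'E'
import numpy as np, cv2
from bench import *
from scipy.spatial.transform import Rotation as R
def onplane(cam,px,z):
    P=camera_params(cam);K=np.array(P["K"]);T=np.array(P["camera_from_world"])
    d=T[:3,:3].T@np.linalg.inv(K)@np.array([px[0],px[1],1.]);o=-T[:3,:3].T@T[:3,3]
    return o+d*(z-o[2])/d[2]
def ray(cam,px):
    P=camera_params(cam);K=np.array(P["K"]);T=np.array(P["camera_from_world"])
    d=T[:3,:3].T@np.linalg.inv(K)@np.array([px[0],px[1],1.]);return -T[:3,:3].T@T[:3,3],d/np.linalg.norm(d)
def tri(obs):
    A=np.zeros((3,3));b=np.zeros(3)
    for c,p in obs:
        o,d=ray(c,p);M=np.eye(3)-np.outer(d,d);A+=M;b+=M@o
    return np.linalg.solve(A,b)
def proj(cam,X):
    P=camera_params(cam);K=np.array(P["K"]);T=np.array(P["camera_from_world"])
    p=K@(T[:3,:3]@np.asarray(X)+T[:3,3]);return p[:2]/p[2]
def snap(cam,name): 
    im=read_camera(cam);cv2.imwrite(f"pics/{name}.png",np.ascontiguousarray(im[:,:,::-1]));return im
def down(yaw): # tool z down; tool y axis at angle yaw in world xy
    y=np.array([np.cos(yaw),np.sin(yaw),0]);z=np.array([0,0,-1.]);x=np.cross(y,z)
    return R.from_matrix(np.c_[x,y,z]).as_quat()
E
python3 - <<'E'
from h import *
ims=[]
for c in ["scene","side","wrist"]:
    ims.append(snap(c,c+"0"))
    for n in ["clamp_grip","carrier_grip","jar_tall_mid","jar_short_mid","dock","carrier","bowl","glass","tub"]:
        r=tip_of(c,n)
        hz=dict(clamp_grip=.092,carrier_grip=.117,jar_tall_mid=.047,jar_short_mid=.039,carrier=.012).get(n,0)
        print(c,n,[(np.round(q["at"]).tolist(),round(q["confidence"],2),onplane(c,q["at"],hz)[:2].round(3).tolist()) for q in r[:3]])
print(read_tcp_rot(),read_time_s())
E
```

```text
pics
scene clamp_grip [([232.0, 189.0], 0.92, [0.584, -0.02])]
scene carrier_grip [([257.0, 165.0], 0.83, [0.597, 0.06])]
scene jar_tall_mid [([245.0, 171.0], 0.82, [0.544, 0.079])]
scene jar_short_mid [([345.0, 225.0], 0.8, [0.831, 0.091]), ([272.0, 197.0], 0.77, [0.647, 0.055]), ([317.0, 242.0], 0.55, [0.804, 0.01])]
scene dock [([260.0, 196.0], 0.81, [0.604, 0.066])]
scene carrier [([256.0, 188.0], 0.61, [0.586, 0.073]), ([258.0, 195.0], 0.16, [0.602, 0.058])]
scene bowl [([288.0, 143.0], 0.65, [0.545, 0.279])]
scene glass [([180.0, 246.0], 0.83, [0.549, -0.171])]
scene tub []
side clamp_grip [([255.0, 201.0], 0.67, [0.583, 0.003])]
side carrier_grip [([249.0, 182.0], 0.56, [0.594, 0.05])]
side jar_tall_mid [([233.0, 204.0], 0.85, [0.564, 0.078])]
side jar_short_mid [([318.0, 198.0], 0.95, [0.771, 0.003]), ([268.0, 203.0], 0.78, [0.648, 0.05]), ([315.0, 181.0], 0.74, [0.816, 0.076])]
side dock [([248.0, 219.0], 0.92, [0.598, 0.062])]
side carrier [([246.0, 215.0], 0.73, [0.592, 0.066])]
side bowl [([201.0, 189.0], 0.98, [0.553, 0.26])]
side glass [([284.0, 280.0], 0.57, [0.552, -0.173])]
side tub [([255.0, 175.0], 0.93, [0.727, 0.251])]
wrist clamp_grip [([196.0, 187.0], 0.67, [0.583, -0.008]), ([248.0, 125.0], 0.22, [0.64, 0.057])]
wrist carrier_grip [([205.0, 116.0], 0.94, [0.602, 0.066])]
wrist jar_tall_mid [([254.0, 122.0], 0.7, [0.645, 0.058]), ([174.0, 104.0], 0.65, [0.554, 0.078])]
wrist jar_short_mid [([412.0, 80.0], 0.95, [0.824, 0.103]), ([251.0, 125.0], 0.88, [0.641, 0.054]), ([377.0, 150.0], 0.83, [0.794, 0.024])]
wrist dock []
wrist carrier [([222.0, 118.0], 0.93, [0.602, 0.061]), ([206.0, 117.0], 0.24, [0.583, 0.062])]
wrist bowl []
wrist glass [([195.0, 273.0], 0.66, [0.551, -0.173])]
wrist tub []
[ 7.07091306e-01  7.07122256e-01 -5.38178170e-07 -8.07188742e-06] 1.5
```

View pics/scene0.png

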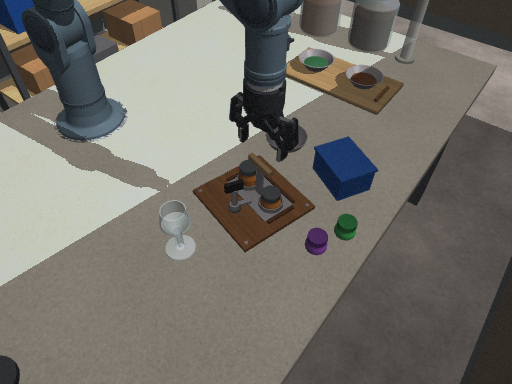

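View pics/side0.png

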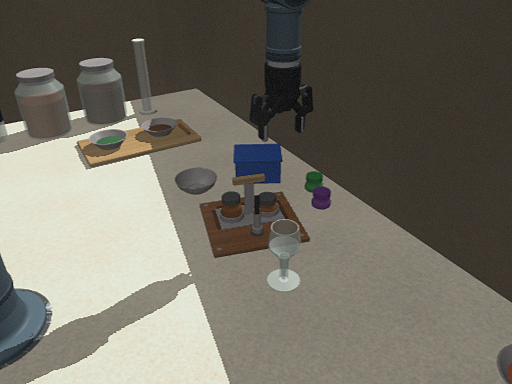

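View pics/wrist0.png

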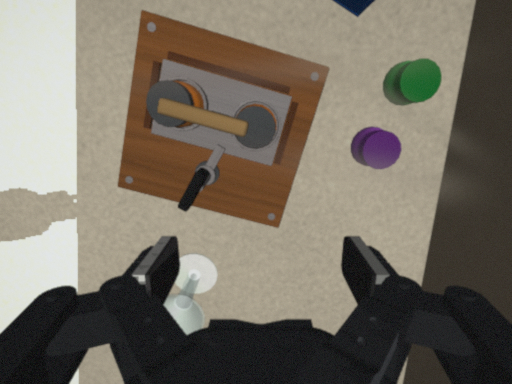

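Dock yaw is about -15°, with the tall jar at the left end and the finger pointing over the tray. The green and purple jars to the right (412,80 and 377,150) are look-alikes. Next I refine these values from wrist pixels: bolts at (152,27), (315,76), (271,216) and (128,180).

Run:
```python
from h import *
b=np.array([onplane("wrist",p,.012)[:2] for p in [(152,27),(315,76),(271,216),(128,180)]])
print(b.round(4).tolist(),b.mean(0))
for i,j in [(0,1),(3,2),(3,0),(2,1)]:
    d=b[j]-b[i];print(np.linalg.norm(d),np.arctan2(d[1],d[0]))
for a,c,z in [((161,105),(246,128),.126),((183,207),(208,170),.105),((207,174),(220,149),.027)]:
    A,C=onplane("wrist",a,z)[:2],onplane("wrist",c,z)[:2];print((A+C)/2,np.linalg.norm(C-A),np.arctan2(*(C-A)[::-1]))
im=cv2.imread("pics/wrist0.png")[80:240,110:310];cv2.imwrite("pics/crop0.png",cv2.resize(im,None,fx=3.7,fy=3.7,interpolation=cv2.INTER_CUBIC))
for c,T in [("g",None)]:
    print(tri([("scene",(232,189)),("side",(255,201)),("wrist",(196,187))]),tri([("scene",(257,165)),("side",(249,182)),("wrist",(205,116))]))
```

```text
[[0.5251, 0.1639], [0.7186, 0.1108], [0.667, -0.0728], [0.4723, -0.0206]] [0.59574771 0.04530471]
0.20064284774640193 -0.2679904887438802
0.20158644108707544 -0.26220606041986966
0.19189175916777737 1.2916542461041023
0.19071754478391964 1.2965156914979976
[0.60259064 0.06570654] 0.07559635272258845 -0.2590483242586176
[ 0.58551158 -0.00604171] 0.048256234921518114 0.950463181486769
[0.5919684  0.00747596] 0.03702911432877256 1.0596159904694564
[ 0.58146308 -0.0097692   0.09190695] [0.59875516 0.06307126 0.11063791]
```

View pics/crop0.png

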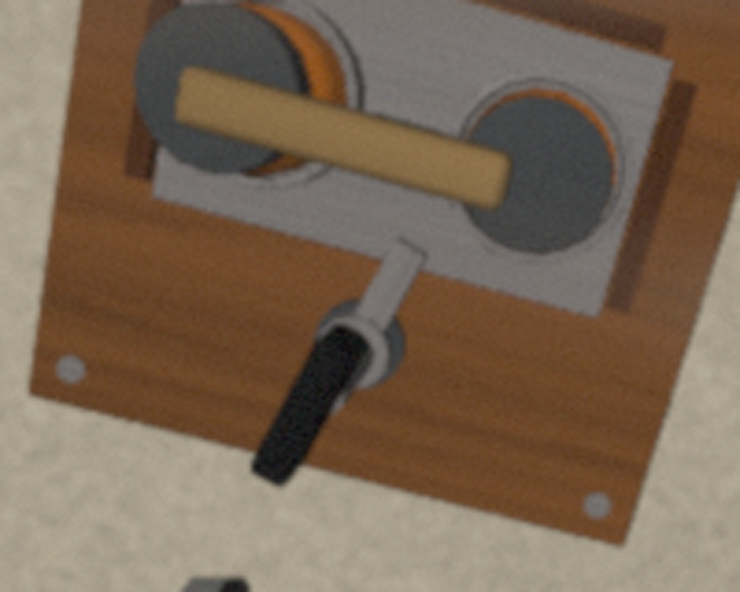

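Run:
```python
from h import *
c=np.array([.5815,-.009]);y0=1.056-np.pi/2
move_gripper(.045,40)
move_ptp([*c,.20],down(y0))
im=snap("wrist","w1"); r=tip_of("wrist","clamp_grip");print([(q["at"],q["confidence"],onplane("wrist",q["at"],.092)) for q in r[:2]],proj("wrist",[*c,.092]))
print(read_qpos(),read_time_s())
```

```text
[([258.4, 195.5], 0.83, array([ 0.58348689, -0.00924019,  0.092     ]))] [256.327512   196.31974292]
[-0.15904868  0.30542168  0.12173577  1.81509173 -0.04311618  1.01926047
 -0.53303076] 2.6083
```

View pics/w1.png

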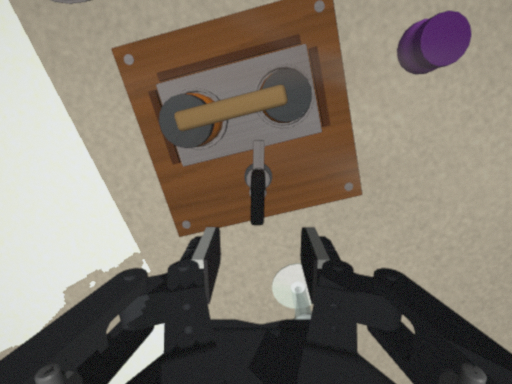

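The knob is vertical in the image at (258,196), centred between the fingers and clear of the handle. I'll descend, grip and turn.

Run:
```python
from h import *
c=np.array([.582,-.009]);y0=1.056-np.pi/2
movel([*c,.092],down(y0),speed=.08)
print(read_ft_force())
g=move_gripper(0,40);print(read_finger_gap(),read_grasp_force(),read_ft_force(),read_ft_torque())
for y in np.linspace(y0,-1.60,13)[1:]:
    movel([*c,.092],down(y),speed=.05)
    t=read_ft_torque();print(round(y,2),np.round(read_ft_force(),1),np.round(t,2),read_time_s())
    if abs(t[2])>.6: print("stop");break
snap("scene","s2")
```

```text
[ 0.08075497  0.20751034 -0.03884693]
0.01304327658503656 38.945521116256714 [-4.56326381  1.29868978  5.73638156] [ 0.35353311  0.98048053 -0.04350581]
-0.61 [-3.6  2.3  5.9] [ 0.33  0.86 -0.06] 4.75
-0.7 [-4.1  1.3  5.8] [ 0.33  0.94 -0.07] 5.0
-0.79 [-3.4  1.1  5.9] [ 0.27  0.83 -0.02] 5.25
-0.88 [-3.2  0.3  5.7] [ 0.33  0.87 -0.01] 5.5
-0.97 [-4.6  0.8  5.3] [ 0.15  0.79 -0.04] 5.75
-1.06 [-3.7  1.   5.4] [ 0.16  0.82 -0.05] 6.0
-1.15 [-3.5  0.7  5.5] [ 0.11  0.81 -0.04] 6.25
-1.24 [-3.5 -0.1  5.1] [ 0.12  0.77 -0.  ] 6.5
-1.33 [-3.1  0.7  4.8] [ 0.08  0.79 -0.01] 6.75
-1.42 [-3.  -1.1  4.6] [ 0.02  0.82 -0.01] 7.0
-1.51 [-3.9 -0.5  4.9] [-0.03  0.67  0.06] 7.25
-1.6 [-3.9 -0.8  5.6] [-0.07  0.79 -0.02] 7.5
```

Run:
```python
from h import *
pause(.3)
move_gripper(.045);movel([.582,-.009,.21],speed=.12)
h=np.array([.602,.066])
move_ptp([*h,.25],down(-1.834))
im=snap("wrist","w3")
for n,z in [("carrier_grip",.117),("clamp_grip",.092),("jar_tall_mid",.047),("jar_short_mid",.039)]:
    print(n,[(np.round(q["at"]),q["confidence"],onplane("wrist",q["at"],z).round(4)) for q in tip_of("wrist",n)[:2]])
print(proj("wrist",[*h,.117]),read_qpos(),read_time_s())
```

```text
carrier_grip [(array([263., 188.]), 0.77, array([0.5998, 0.0631, 0.117 ]))]
clamp_grip [(array([336., 182.]), 0.94, array([ 0.5792, -0.0129,  0.092 ]))]
jar_tall_mid [(array([265., 206.]), 0.61, array([0.5573, 0.0697, 0.047 ]))]
jar_short_mid [(array([262., 129.]), 0.98, array([0.6488, 0.0492, 0.039 ]))]
[258.56531384 187.05367356] [-0.50397534  0.31266734  0.3997716   1.72714367 -0.13179848  1.13054209
 -1.90203201] 10.0833
```

View pics/w3.png

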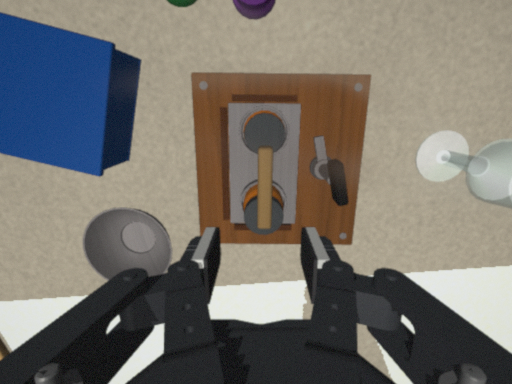

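The clamp is open: its finger points along the tray edge, at (319,150). The handle is centred at (265,188) and aligned with the pads. I'll grip and lift.

Run:
```python
from h import *
h=np.array([.6015,.065]);q=down(-1.834)
movel([*h,.117],q,speed=.1)
print(read_ft_force())
move_gripper(0,70);print(read_finger_gap(),read_grasp_force(),read_ft_force(),read_ft_torque())
movel([*h,.135],q,speed=.03);print(read_ft_force(),read_ft_torque())
movel([*h,.232],q,speed=.04);pause(.8)
print(read_eef_pos(),read_finger_gap(),read_grasp_force(),read_ft_force(),read_ft_torque(),read_time_s())
snap("side","side4");
for c in("scene","side"):
    if c=="scene": snap(c,"s4")
    r=[tip_of(c,n) for n in("carrier_grip","jar_tall_mid","jar_short_mid")]
    print(c,[[(np.round(k["at"]),k["confidence"]) for k in a[:3]] for a in r],proj(c,[*h,.232]))
im=cv2.imread("pics/side4.png")[80:280,150:350];im2=cv2.imread("pics/s4.png")[80:280,150:350]
cv2.imwrite("pics/c4.png",cv2.resize(np.hstack([im,im2]),None,fx=2,fy=2))
```

```text
[-0.05168924  0.35616385  0.05203936]
0.01301425279650861 69.25543785095215 [-0.44528656 -2.40916887  1.21740817] [-0.2243132   0.07518237  0.03564205]
[-0.16455063  1.21538366 -5.36387858] [-0.00963185 -0.11543971  0.06505342]
[0.60151392 0.06501543 0.23201911] 0.012927970013766263 68.3379864692688 [-0.16608749  0.31387735 -5.2822597 ] [ 0.02089976 -0.05926048  0.01305816] 16.075
scene [[(array([259., 127.]), 0.75)], [(array([246., 135.]), 0.68)], [(array([318., 241.]), 0.71), (array([345., 228.]), 0.65), (array([257., 160.]), 0.18)]] [261.13196764 126.81221415]
side [[(array([247., 137.]), 0.73)], [(array([230., 164.]), 0.59)], [(array([316., 180.]), 0.84), (array([266., 161.]), 0.82), (array([323., 198.]), 0.72)]] [247.3033743  135.00223775]
```

View pics/c4.png

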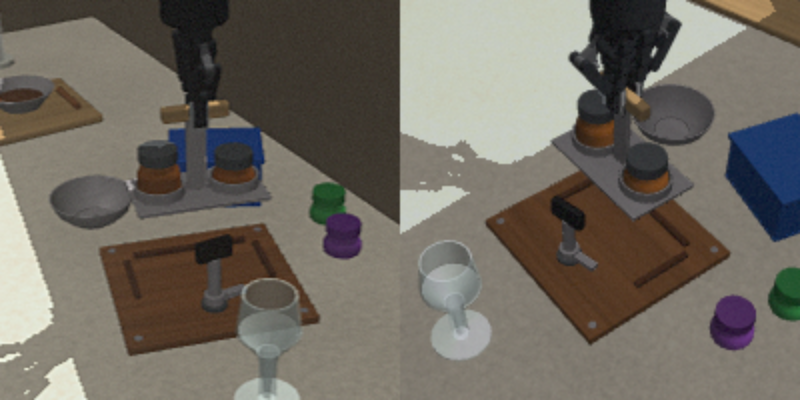

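The carrier is level in the air with both jars in it, the clamp is open, and the measured weight of 5.3 N matches the expected 0.55 kg.

```bash
python3 -c "
from bench import *
pause(.5);print(sign_off())"
```

```text
the job is handed in; nothing more can be done
None
```

I turned the clamp open to about 1.35 rad and lifted the carrier about 11.5 cm off its dock, level with both jars standing in it. The job was handed in at about 17 s with the gripper still holding it over the dock; no verdict came back.

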